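Wind back the hold-down bar and free the glass hexagon

TASK

Turn the hold-down crank clockwise (seen from above), drawing the steel bar back off the glass hexagon, until the drag suddenly drops away because the bar's tip has come out of the bridge, and stop within half a turn of that. Leave the hexagon in its nest until then; afterwards lift it out and lower it, without dropping it, flat onto the middle of the cork tile. Do not disturb the pliers, the ruler square or the clear glass strip.

Things in the scene. Friction and masses are not known exactly. Their poses are not given: they have to be found in the camera images.
- unit: fixed hold-down unit: dark steel base plate 100 x 330 x 8 mm on the table, long way along its own y. Origin at table level, z up. At y +115 mm is the nest, a rubber disc 48 mm across, top 14 mm above the table; at y -103 mm a grey gearbox 72 x 95 mm, top 60 mm. A steel bar 26 mm wide (32 to 42 mm above the table) runs from the gearbox towards +y, under the bridge, to 4 mm above the hexagon.
- crank (a joint): crank angle, rad, growing clockwise seen from above; it stays where left. Each radian draws the bar 12 mm towards the unit's -y (75 mm a turn), into the gearbox and out of its back. Starts between 0 and 2.5; drawing the bar out of the bridge takes 1 to 2 turns from there. End stop about 16.7.
- crank_axis (a point): on the vertical axis of the crank, on top of its hub, 79 mm above the table. The hub is 28 mm across and the steel crank arm (22 mm wide, top 77 mm above the table) runs from it to the knob.
- knob_mid (a point): middle of the crank's upright wooden knob, 25 mm across, 42 mm tall (79 to 121 mm above the table), 60 mm from the crank axis. It spins freely on its pin, so a hand of fixed heading can hold it all the way round. With the drag on it takes some 6 to 10 N along its path while moving, afterwards under 1.5 N.
- keeper: fixed aluminium bridge over the bar, 64 mm along its x, 24 mm along its y, top 56 mm above the table, brass cap to 62 mm. Axes as the unit's; origin on the base plate under the bar's centre line; its place along the bar varies. A sprung shoe in it, from y -8 to +8 mm, rubs on the bar; the drag drops away when the bar's tip has passed y = -8 mm.
- bar_tip (a point): middle of the upper edge of the bar's free end, 42 mm above the table; it moves towards the unit's -y as the crank is wound.
- hexagon: loose turquoise cast glass hexagon, 60 mm across flats, 69 mm across corners, 14 mm thick, 110 g, lying flat in the nest. Origin at the centre of its underside, z up; two of its flats face its own +x and -x.
- cork_top (a point): centre of the top of the fixed square cork tile, 130 x 130 mm, 10 mm thick; the top is 10 mm above the table.
- plier: loose running pliers with two orange handles, about 190 mm long and 70 mm wide, 20 mm high, lying on the table; leave alone. Origin near the middle, underside.
- square: loose flat steel ruler square, legs 200 and 110 mm, 30 mm wide, 5 mm thick; leave alone. Origin at the middle of the long leg, underside.
- strip: loose clear seedy glass strip 170 x 45 x 6 mm; leave alone. Origin at the middle of its underside.
Things that resemble listed ones, but are neither listed nor needed, are in the scene too. Several things have the shape of the hexagon; the one meant has the colours described above.

How it is judged (in metres and radians):
On the way, in this order (a step that is already met when the one before it is completed fails the run):
1. the bar's tip is out of the bridge's shoe, with the hexagon still in its nest (y of bar_tip in the frame of keeper below -0.008 m and distance of hexagon from where it was at the start of the episode below 0.015 m), for 0.1 s.
2. the hexagon is lowered to the cork tile in the fingers (contact force between the fingers and hexagon above 0.3 N and distance between hexagon and cork_top below 0.03 m and z of hexagon in the frame of cork_top below 0.01 m), for 0.05 s.
At the end, for the whole second after the job is handed in: The bar's tip is out of the shoe (beyond y = -8 mm of the bridge) but not more than 47 mm beyond it (a good half turn); the hexagon lies flat, right way up and at rest on the cork tile, its centre within 25 mm of the tile's centre (y of bar_tip in the frame of keeper between -0.055 and -0.008 m and horizontal distance between hexagon and cork_top below 0.025 m and z of hexagon in the frame of cork_top between -0.003 and 0.003 m and angle between hexagon's own z axis and vertical below 0.06 rad and linear speed of hexagon below 0.01 m/s); the robot touches nothing.
It fails at once if the crank is wound on more than 47 mm of bar travel (a good half turn) after the drag dropped away (y of bar_tip in the frame of keeper below -0.055 m).
It fails at once if pliers, square or glass strip moved more than 20 mm (distance of any of plier, square, strip from where it was at the start of the episode above 0.02 m).
It also fails if it takes over 67 s, if anything falls off the work surface, if the arm or the gripper's body presses on something with over 40 N, if the wrist force passes 120 N, or if a joint passes its speed limit or range.

ROBOT

A 7-joint arm with a two-finger parallel gripper is mounted at the origin on the work surface. World frame = base frame: x ahead of the robot, y to its left, z up, the work surface at z = 0. Lengths are in mm, angles in rad, forces in N, time in s.
With the tool pointing down it reaches from about 400 to 750 mm from the base axis. Payload 19.5 kg.
Tool frame: the origin (TCP) lies between the finger pads; the fingertips stand 11 mm ahead of it and the grasp point (between the pads) lies 8 mm behind it; z points along the fingers, x is the direction in which the jaws open and shut, and the axes are right-handed (so a half turn about z gives the same grasp; the last joint's range is limited). The gripper opens to 85 mm and grips with 20 to 120 N. Pads are 22 mm wide; open, the fingers measure 114 mm over their backs; the gripper's body (76 mm by 85 mm) begins 54 mm behind the grasp point. The pads swing forward as they close: fully open they stand 13 mm farther back than shut.
Start: joints at [-1.163, 0.707, -0.028, 1.485, 0.022, 0.951, -0.075], TCP at [249.986, 517.787, 242.268] pointing down, gripper open.
Joint ranges: [-2.71, 2.71], [-0.32, 2.16], [-1.57, 1.52], [0, 2.45], [-1.46, 4.6], [0, 2.02], [-2.83, 2.83]. Speed limits (rad/s): [1.89, 1.89, 2.57, 2.57, 3.01, 3.01, 3.01].

INTERFACE

Orientations are given as a rotation vector (axis times angle).
In Python, from rig import get_obs, snapshot, sign_off, recognise, silhouettes gives the robot as it stands.
- The arm moves only by the tool send_rows, never from a script. Its argument "deltas" is a list of rows, each a list of 7 numbers: the shift along the tool's x, y, z in cm, then the turn, a rotation vector about the tool's x, y, z in rad, then the closure in counts, from 0 (fully open) to 255 (shut). In form: [[tx, ty, tz, rx, ry, rz, claw], ...]. A call has exactly 10 rows; each row is the pose to reach, as a shift and turn from the pose commanded when the call began, along the tool's axes at that moment; what a row does not reach only later rows make up. A row lasts 1/10 s, in which the tool goes at most 50 mm and 8.59 degrees, less where a joint would pass 70% of its speed; a pose out of reach is approached as far as the arm can. A call with a gripper value outside its range is refused whole. The fingers move at their own pace and stop on an object; the grip force is fixed at half the most. Time passes only in rows, so rows that repeat a pose let the fingers close, or fill a call up. It gives the time, the measured TCP pose, the force and the opening at its end, in the units of the state.
- get_obs(): the state, without advancing time (a new reading comes with each control period).
- snapshot(name): name is "side" or "top" or "wrist"; returns a dict with "image" (384x512x3 uint8, red, green, blue), "camera_matrix" (3x3 intrinsics, pixels), "position" and "orientation" of the camera in the world; the wrist camera has in their place "T_tool_cam" (4x4, takes a point from camera to tool coordinates, whose origin is the TCP and whose axes are the tool frame's). Camera axes: x right, y down, z forward; pixel columns grow to the right and rows downward; lengths in mm; the calibration is good to about 2 mm. A picture is of the moment at which its call begins: read the wrist's pose just before it. There is no depth.
- sign_off(): hands the job in, once; it reports no verdict.
Trained networks look in the newest picture that a camera, given by its name, has taken for a name from the list of things; names that differ only in an ending like _2 or _b are one class to them, and where a whole thing is asked for, a point or a joint stands for the part that bears it (a point fixed in the world has none). Each returns a list of dicts, best first, with "p" (0 to 1); they miss things now and then, are a little off and sometimes report something else, mostly with a low value. They report only what shows in the picture. A call takes as long as a camera call. They do not tell look-alikes from the thing itself.
- recognise(camera, thing): "xyz" ([x, y, z] in mm, in world coordinates, good to about 4 mm: the middle of the surface that is visible of it).
- silhouettes(camera, thing): "region" (384x512 bool, what is visible of it).
The state is a dict: "time_s": time; "q": joint angles; "qd": joint speeds; "joint_torque": joint torques, N m; "ee_pos": TCP position; "orientation": TCP orientation; "contact_force": force on the tool from outside, world axes, zero at the start; "moment": the same for the moment, N m; "grip_width": finger opening in mm.
Only numpy, scipy, OpenCV 4.12 (cv2) and the standard library are available. Lean on these libraries where they do the work, as an engineer would, in place of code of your own. Each camera call takes 0.05 s, during which the arm holds its last target.

## Working session

There is one attempt and no reset: what is moved stays moved. The work goes in short steps, Python scripts to look and compute and a tool call to move; the robot and the scene stay as the last step left them, time stands still between calls to the robot, and variables do not carry over. Pictures are saved under pics/ and viewed, and the job is handed in when it is done.

Besides the shell and the picture viewer there is one more tool, called after "Call:" as name(argument=value, ...) on one line, values as JSON. send_rows: Moves the arm, as the interface text tells. Its arguments: {"type":"object","properties":{"deltas":{"type":"array"}},"required":["deltas"]}

```bash
ls; mkdir -p pics; python3 - <<'E'
from rig import *
import cv2,numpy as np
o=get_obs();print({k:(np.round(v,3).tolist() if not isinstance(v,float) else v) for k,v in o.items()})
for n in ["side","top"]:
    s=snapshot(n);cv2.imwrite(f"pics/{n}0.png",cv2.resize(s["image"][:,:,::-1],(800,600),interpolation=cv2.INTER_CUBIC))
    print(n,s["camera_matrix"],s["position"],s["orientation"])
    for t in ["unit","crank","crank_axis","knob_mid","keeper","bar_tip","hexagon","cork_top","plier","square","strip"]:
        try: print(t,[(np.round(d["xyz"]).tolist(),round(d["p"],2)) for d in recognise(n,t)])
        except Exception as e: print(t,e)
print(get_obs()["time_s"])
E
```

```text
pics
{'time_s': 0.0, 'q': [-1.163, 0.707, -0.028, 1.485, 0.022, 0.951, -0.076], 'qd': [0.001, 0.001, 0.001, -0.0, 0.002, 0.0, 0.001], 'joint_torque': [-0.001, -88.321, 1.234, -23.617, 0.017, 0.006, -0.0], 'ee_pos': [249.865, 517.576, 241.817], 'orientation': [2.66, 1.67, -0.001], 'contact_force': [0.528, 0.528, 0.431], 'moment': [-0.007, 0.044, -0.008], 'grip_width': 85.52816774102237}
side [[390.74899448   0.         252.04786384]
 [  0.         390.74899448 192.569614  ]
 [  0.           0.           1.        ]] [ 571.63488868 -548.39007827  830.02326641] [-2.44671606  0.09768003 -0.04761927]
unit [([594.0, -62.0, 14.0], 0.74)]
crank [([612.0, -142.0, 77.0], 0.69)]
crank_axis [([608.0, -142.0, 82.0], 0.9)]
knob_mid [([592.0, -58.0, 13.0], 0.73), ([612.0, -141.0, 70.0], 0.69)]
keeper [([586.0, 44.0, 57.0], 0.54)]
bar_tip [([609.0, -142.0, 78.0], 0.74), ([594.0, 19.0, 39.0], 0.69)]
hexagon [([450.0, 64.0, 18.0], 0.92), ([455.0, 186.0, 14.0], 0.77), ([581.0, 121.0, 35.0], 0.65)]
cork_top [([465.0, 315.0, 11.0], 0.64)]
plier []
square [([769.0, -231.0, 7.0], 0.75), ([710.0, 370.0, 2.0], 0.63)]
strip [([708.0, 367.0, 4.0], 0.81)]
top [[404.52635504   0.         254.5751687 ]
 [  0.         404.52635504 193.22616795]
 [  0.           0.           1.        ]] [ 489.37708028   49.67894712 1196.41103982] [-2.17072099  2.13204254 -0.1253936 ]
unit [([587.0, -10.0, 7.0], 0.64)]
crank [([610.0, -128.0, 79.0], 0.83)]
crank_axis [([607.0, -124.0, 81.0], 0.66)]
knob_mid [([611.0, -126.0, 72.0], 0.64)]
keeper [([585.0, 47.0, 54.0], 0.6)]
bar_tip [([587.0, 24.0, 40.0], 0.77), ([606.0, -129.0, 73.0], 0.7), ([768.0, 109.0, 14.0], 0.52)]
hexagon [([454.0, 191.0, 16.0], 0.83), ([445.0, 68.0, 14.0], 0.63)]
cork_top [([461.0, 325.0, 9.0], 0.86)]
plier [([768.0, 106.0, 14.0], 0.84), ([586.0, 48.0, 53.0], 0.74)]
square [([766.0, -214.0, 6.0], 0.8)]
strip []
1.2
```

View pics/side0.png

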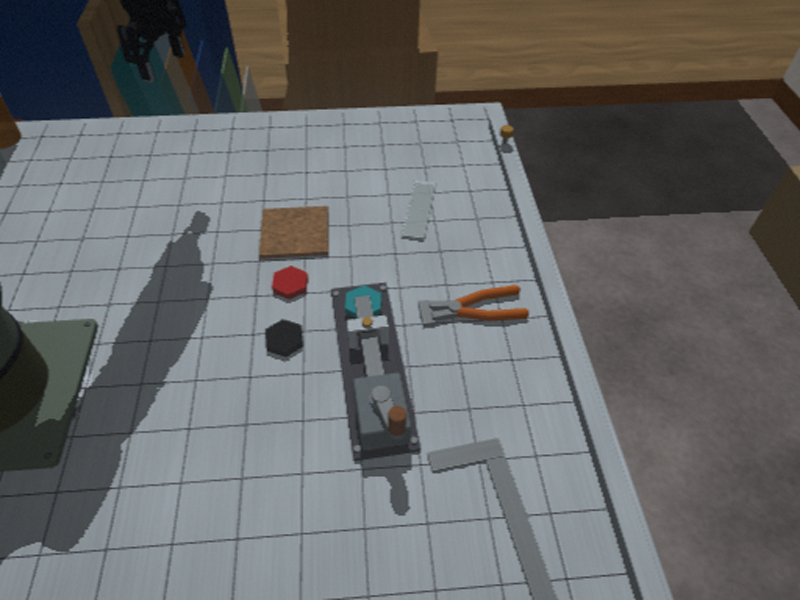

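View pics/top0.png

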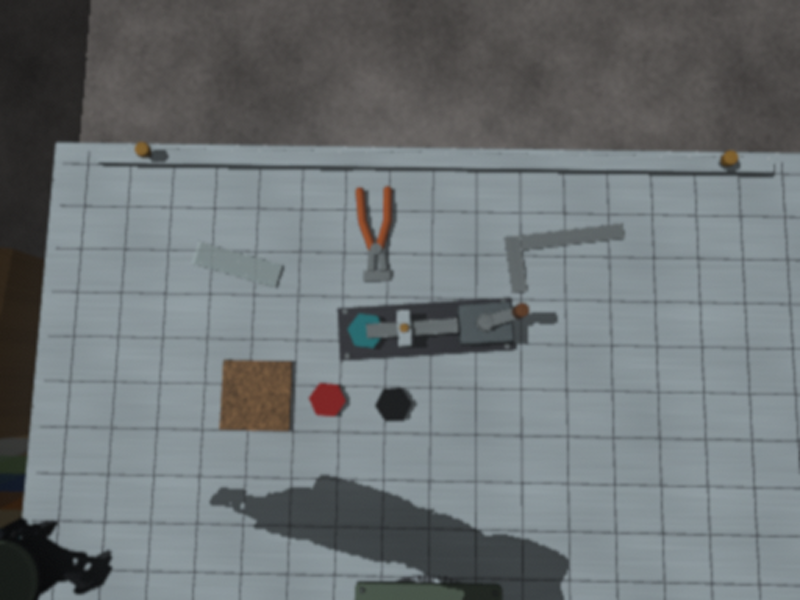

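The candidates in the top view are red (328,400), black (395,404) and turquoise (364,330), which sits under the bar in the nest. Turquoise is the one described. Next I'll check it in close crops.

```bash
python3 - <<'E'
from rig import *
import cv2,numpy as np
for n,(x0,y0,x1,y1) in {"top":(205,180,355,240),"side":(200,170,280,300)}.items():
    im=snapshot(n)["image"][y0:y1,x0:x1,::-1]
    k=5 if n=="top" else 4.5
    print(n,x0,y0,k)
    im=cv2.resize(im,None,fx=k,fy=k,interpolation=cv2.INTER_CUBIC)
    im=np.clip(im*1.6,0,255).astype(np.uint8)
    cv2.imwrite(f"pics/{n}crop.png",im)
E
```

```text
top 205 180 5
side 200 170 4.5
```

View pics/topcrop.png

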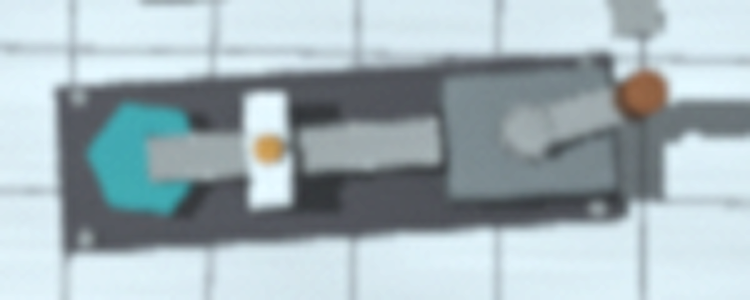

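View pics/sidecrop.png

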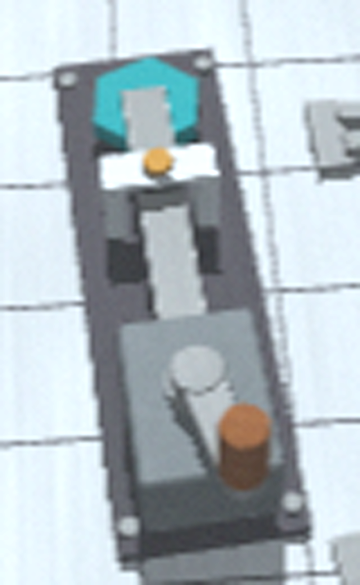

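```bash
cat > h.py <<'E'
import numpy as np
from scipy.spatial.transform import Rotation as R
CAM={"top":(np.array([[404.526,0,254.575],[0,404.526,193.226],[0,0,1]]),np.array([489.377,49.679,1196.411]),R.from_rotvec([-2.17072099,2.13204254,-0.1253936]).as_matrix()),
"side":(np.array([[390.749,0,252.048],[0,390.749,192.5696],[0,0,1]]),np.array([571.635,-548.39,830.023]),R.from_rotvec([-2.44671606,0.09768003,-0.04761927]).as_matrix())}
def ray(cam,uv,z):
    K,p,M=CAM[cam]; d=M@np.linalg.inv(K)@np.array([*uv,1.]); return p+d*(z-p[2])/d[2]
def proj(cam,P):
    K,p,M=CAM[cam]; c=K@(M.T@(np.asarray(P)-p)); return c[:2]/c[2]
E
python3 - <<'E'
from h import *
pts={"c1":((57,90),(57,68),8),"c2":((610,57),(212,50),8),"c3":((625,215),(310,540),8),"c4":((67,252),(120,568),8),"hub":((527,131),(197,366),79),"knob":((642,93),(245,423),121),"tip":((147,159),(143,90),42),"cap":((268,149),(158,160),62),"hexL":((138,158),(147,98),28)}
for k,(a,b,z) in pts.items():
    print(k,ray("top",(205+a[0]/5-.4,180+a[1]/5-.4),z).round(1),ray("side",(200+b[0]/4.5-.4,170+b[1]/4.5-.4),z).round(1))
for c in [(258,395)]: print("cork top",ray("top",(c[0]*.64,c[1]*.64),10))
# side cork corners
import numpy as np
print("cork side",np.mean([ray("side",(u*.64,v*.64),10) for u,v in [(263,207),(328,206),(328,256),(260,259)]],0))
E
```

```text
c1 [625.2 176.9   8. ] [527.7 168.6   8. ]
c2 [ 650.6 -150.     8. ] [624.3 176.2   8. ]
c3 [ 557.3 -158.4    8. ] [ 649.1 -156.1    8. ]
c4 [529.8 168.1   8. ] [ 553.  -163.6    8. ]
hub [598.8 -92.   79. ] [596.9 -93.5  79. ]
knob [ 616.2 -148.   121. ] [ 615.2 -150.6  121. ]
tip [582.5 120.5  42. ] [579.4 118.1  42. ]
cap [587.7  51.3  62. ] [585.   49.9  62. ]
hexL [584.1 126.5  28. ] [581.6 123.5  28. ]
cork top [460.87417983 319.76885754  10.        ]
cork side [459.84835833 319.05701994  10.        ]
```

Call:
send_rows(deltas=[[-3,4.1,0,0,0,0.15,0],[-6,8.2,0,0,0,0.3,0],[-9,12.4,0,0,0,0.45,0],[-12,16.6,0,0,0,0.6,0],[-15,20.8,0,0,0,0.75,0],[-18,25,0,0,0,0.9,0],[-21,29.2,0,0,0,1.05,0],[-24,33.4,0,0,0,1.2,0],[-27,37.6,0,0,0,1.2,0],[-30,41.8,0,0,0,1.2,0]])

```text
time_s: 2.3
ee_pos: [489.7, 76.9, 242.4]
orientation: [-3.139, 0.124, -0.0]
contact_force: [1.1, 0.6, 0.4]
grip_width: 85.5
```

Call:
send_rows(deltas=[[2.4,3.6,0,0,0,0,0],[4.8,7.2,0,0,0,0,0],[7.2,10.8,0,0,0,0,0],[9.6,14.4,0,0,0,0,0],[12,18,0,0,0,0,0],[14.3,21.6,0,0,0,0,0],[14.3,21.6,2,0,0,0,0],[14.3,21.6,4,0,0,0,0],[14.3,21.6,4,0,0,0,0],[14.3,21.6,4,0,0,0,0]])

```text
time_s: 3.3
ee_pos: [614.6, -147.9, 202.9]
orientation: [3.139, -0.124, 0.0]
contact_force: [-0.3, -0.4, 0.5]
grip_width: 85.1
```

```bash
cat >> h.py <<'E'
def wrist(o,s):
    T=np.array(s["T_tool_cam"]); Rt=R.from_rotvec(o["orientation"]).as_matrix()
    CAM["wrist"]=(np.array(s["camera_matrix"]),np.array(o["ee_pos"])+Rt@T[:3,3],Rt@T[:3,:3])
E
python3 - <<'E'
from rig import *
from h import *
import cv2
o=get_obs(); s=snapshot("wrist"); wrist(o,s)
print(o["ee_pos"],o["orientation"],CAM["wrist"][1])
cv2.imwrite("pics/w1.png",cv2.resize(s["image"][:,:,::-1],(800,600)))
print("knob pred px*1.5625",proj("wrist",[615.7,-149.3,121])*1.5625,"hub",proj("wrist",[597.8,-92.7,79])*1.5625)
E
```

```text
[ 614.61678324 -147.87904438  202.88294928] [ 3.13902399e+00 -1.23730098e-01  8.67065836e-05] [620.96063995 -76.77281456 334.5663028 ]
knob pred px*1.5625 [401.17516552 330.40345548] hub [354.75488987 194.16690155]
```

View pics/w1.png

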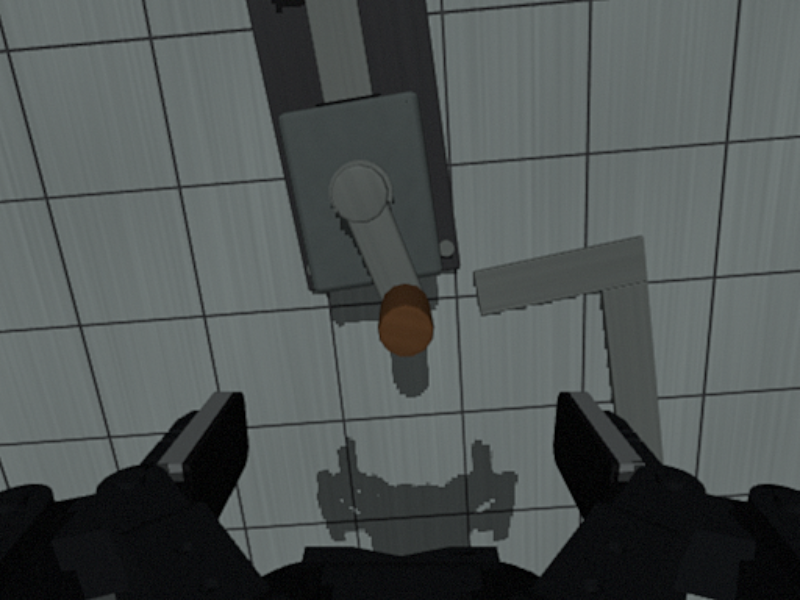

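The wrist view shows the knob top at (406,327) and the hub at (360,192), about 5 px from where I predicted them.

```bash
python3 - <<'E'
from rig import *
from h import *
o=get_obs(); s=snapshot("wrist"); wrist(o,s)
f=.64
k=ray("wrist",(406*f,325*f),121);h=ray("wrist",(360*f,192*f),79);print(k,h,np.linalg.norm((k-h)[:2]))
for c in [(281,115),(415,94),(312,292),(456,268)]: print(ray("wrist",(c[0]*f,c[1]*f),60 if c[1]<260 else 8))
E
```

```text
[ 618.24986717 -147.2468942   121.        ] [600.70708202 -92.00085425  79.        ] 57.964422192324136
[563.75369879 -52.66600547  60.        ]
[630.97298666 -48.22197372  60.        ]
[ 557.56709659 -157.07168613    8.        ]
[ 651.6927942  -148.60279333    8.        ]
```

Call:
send_rows(deltas=[[0.2,0.15,2,0,0,0,0],[0.2,0.15,4,0,0,0,0],[0.2,0.15,6,0,0,0,0],[0.2,0.15,8,0,0,0,0],[0.2,0.15,10,0,0,0,0],[0.2,0.15,10.7,0,0,0,0],[0.2,0.15,10.7,0,0,0,100],[0.2,0.15,10.7,0,0,0,255],[0.2,0.15,10.7,0,0,0,255],[0.2,0.15,10.7,0,0,0,255]])

```text
time_s: 4.4
ee_pos: [616.7, -149.7, 96.1]
orientation: [3.139, -0.124, 0.002]
contact_force: [-0.0, 0.3, 0.1]
grip_width: 27.6
```

```bash
python3 - <<'E'
from rig import *
from h import *
import cv2
o=get_obs(); s=snapshot("wrist")
print(o["ee_pos"],o["orientation"],o["contact_force"],o["grip_width"])
cv2.imwrite("pics/w2.png",s["image"][:,:,::-1])
E
```

```text
[ 616.69682638 -149.74249399   96.11446616] [ 3.13885830e+00 -1.24088649e-01  1.66487931e-03] [-0.00103652  0.29069916  0.14531097] 27.646051198011303
```

View pics/w2.png

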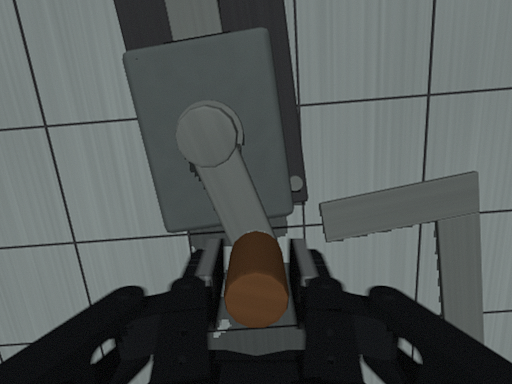

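The fingers are closed on the knob. I'll work out circular-arc rows next.

```bash
cat > arc.py <<'E'
import sys,numpy as np
# usage: arc.py th0(rad) dth n hold r [cx-offset of start err x y in mm]
th0,d,n,hold,r=float(sys.argv[1]),float(sys.argv[2]),int(sys.argv[3]),int(sys.argv[4]),float(sys.argv[5])
ex,ey=(float(a) for a in sys.argv[6:8]) if len(sys.argv)>7 else (0,0)
ph=-0.0791; rows=[]
for i in range(10):
    k=min(max(i+1-hold,0),n); t=th0-d*k/n
    X=r*(np.cos(t)-np.cos(th0))+ex; Y=r*(np.sin(t)-np.sin(th0))+ey
    rows.append([round((np.cos(ph)*X+np.sin(ph)*Y)/10,2),round((np.sin(ph)*X-np.cos(ph)*Y)/10,2),0,0,0,0,255])
print(rows,"end",th0-d)
E
python3 arc.py -1.262 0.5 7 2 60
```

```text
[[np.float64(0.0), np.float64(-0.0), 0, 0, 0, 0, 255], [np.float64(0.0), np.float64(-0.0), 0, 0, 0, 0, 255], [np.float64(-0.4), np.float64(0.15), 0, 0, 0, 0, 255], [np.float64(-0.81), np.float64(0.27), 0, 0, 0, 0, 255], [np.float64(-1.23), np.float64(0.36), 0, 0, 0, 0, 255], [np.float64(-1.66), np.float64(0.41), 0, 0, 0, 0, 255], [np.float64(-2.08), np.float64(0.44), 0, 0, 0, 0, 255], [np.float64(-2.51), np.float64(0.44), 0, 0, 0, 0, 255], [np.float64(-2.94), np.float64(0.41), 0, 0, 0, 0, 255], [np.float64(-2.94), np.float64(0.41), 0, 0, 0, 0, 255]] end -1.762
```

Call:
send_rows(deltas=[[0,0,0,0,0,0,255],[0,0,0,0,0,0,255],[-0.4,0.15,0,0,0,0,255],[-0.81,0.27,0,0,0,0,255],[-1.23,0.36,0,0,0,0,255],[-1.66,0.41,0,0,0,0,255],[-2.08,0.44,0,0,0,0,255],[-2.51,0.44,0,0,0,0,255],[-2.94,0.41,0,0,0,0,255],[-2.94,0.41,0,0,0,0,255]])

```text
time_s: 5.45
ee_pos: [587.3, -151.4, 96.1]
orientation: [3.139, -0.124, 0.003]
contact_force: [1.9, 0.3, 6.4]
grip_width: 23.3
```

```bash
sed -i 's/round(/float(round(/g; s/,2)/,2))/g' arc.py; python3 arc.py -1.762 0.8 9 0 60; python3 -c "
from rig import *
o=get_obs();print(o['ee_pos'],o['contact_force'],o['moment'],o['grip_width'])"
```

```text
[[-0.53, -0.08, 0, 0, 0, 0, 255], [-1.04, -0.21, 0, 0, 0, 0, 255], [-1.55, -0.39, 0, 0, 0, 0, 255], [-2.03, -0.61, 0, 0, 0, 0, 255], [-2.5, -0.87, 0, 0, 0, 0, 255], [-2.94, -1.17, 0, 0, 0, 0, 255], [-3.35, -1.51, 0, 0, 0, 0, 255], [-3.73, -1.88, 0, 0, 0, 0, 255], [-4.07, -2.29, 0, 0, 0, 0, 255], [-4.07, -2.29, 0, 0, 0, 0, 255]] end -2.5620000000000003
[ 587.29117201 -151.406469     96.1257794 ] [1.94280729 0.27286043 6.43472655] [ 0.10311952 -0.48140355 -0.05887429] 23.308610871058395
```

```bash
python3 - <<'E'
from rig import *
from h import *
import cv2
o=get_obs(); s=snapshot("wrist"); wrist(o,s)
cv2.imwrite("pics/w3.png",s["image"][:,:,::-1])
s=snapshot("top");cv2.imwrite("pics/t3.png",cv2.resize(s["image"][180:240,205:355,::-1],None,fx=5,fy=5))
E
```

```text
(no output)
```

View pics/w3.png

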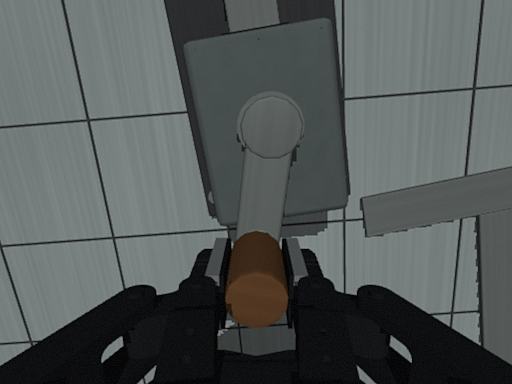

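View pics/t3.png

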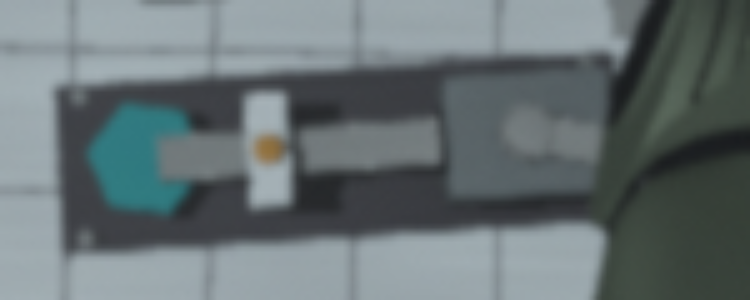

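The knob is held between the pads and the bar tip has moved from 147 to 158 in the crop, so I'll keep going.

Call:
send_rows(deltas=[[-0.53,-0.08,0,0,0,0,255],[-1.04,-0.21,0,0,0,0,255],[-1.55,-0.39,0,0,0,0,255],[-2.03,-0.61,0,0,0,0,255],[-2.5,-0.87,0,0,0,0,255],[-2.94,-1.17,0,0,0,0,255],[-3.35,-1.51,0,0,0,0,255],[-3.73,-1.88,0,0,0,0,255],[-4.07,-2.29,0,0,0,0,255],[-4.07,-2.29,0,0,0,0,255]])

```text
time_s: 6.55
ee_pos: [548.6, -125.5, 96.0]
orientation: [3.138, -0.124, 0.003]
contact_force: [1.6, -1.1, 8.1]
grip_width: 23.3
```

```bash
python3 arc.py -2.562 1.0 10 0 60;  python3 -c "
from rig import *
import cv2
o=get_obs();print(o['ee_pos'],o['contact_force'],o['moment'],o['grip_width'])
cv2.imwrite('pics/w4.png',snapshot('wrist')['image'][:,:,::-1])"
```

```text
[[-0.34, -0.49, 0, 0, 0, 0, 255], [-0.64, -1.02, 0, 0, 0, 0, 255], [-0.87, -1.57, 0, 0, 0, 0, 255], [-1.06, -2.14, 0, 0, 0, 0, 255], [-1.18, -2.72, 0, 0, 0, 0, 255], [-1.24, -3.32, 0, 0, 0, 0, 255], [-1.25, -3.92, 0, 0, 0, 0, 255], [-1.2, -4.52, 0, 0, 0, 0, 255], [-1.08, -5.11, 0, 0, 0, 0, 255], [-0.91, -5.68, 0, 0, 0, 0, 255]] end -3.562
[ 548.58930265 -125.50171387   96.04612895] [ 1.61861078 -1.05990487  8.14917194] [-0.18078178 -0.45885487 -0.02856601] 23.336220632902833
```

View pics/w4.png

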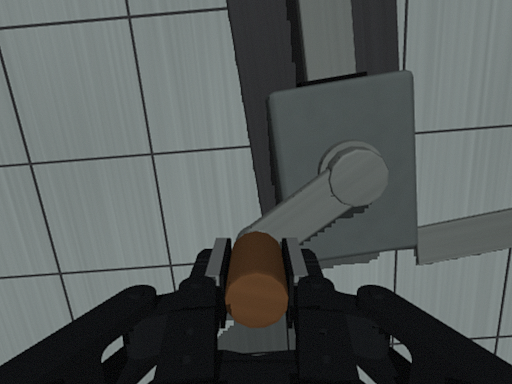

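The grip is steady, with the knob centred at (257,280). Continuing at 1 rad per call.

Call:
send_rows(deltas=[[-0.34,-0.49,0,0,0,0,255],[-0.64,-1.02,0,0,0,0,255],[-0.87,-1.57,0,0,0,0,255],[-1.06,-2.14,0,0,0,0,255],[-1.18,-2.72,0,0,0,0,255],[-1.24,-3.32,0,0,0,0,255],[-1.25,-3.92,0,0,0,0,255],[-1.2,-4.52,0,0,0,0,255],[-1.08,-5.11,0,0,0,0,255],[-0.91,-5.68,0,0,0,0,255]])

```text
time_s: 7.6
ee_pos: [543.5, -68.8, 96.0]
orientation: [3.138, -0.125, 0.001]
contact_force: [-1.9, -5.7, 11.6]
grip_width: 23.5
```

```bash
for a in -3.562 -4.562 -5.562; do python3 arc.py $a 1.0 10 0 60; done;  python3 -c "
from rig import *
import cv2
o=get_obs();print(o['ee_pos'],o['contact_force'],o['moment'],o['grip_width'])"
```

```text
[[0.23, -0.55, 0, 0, 0, 0, 255], [0.51, -1.08, 0, 0, 0, 0, 255], [0.85, -1.58, 0, 0, 0, 0, 255], [1.23, -2.04, 0, 0, 0, 0, 255], [1.65, -2.46, 0, 0, 0, 0, 255], [2.12, -2.84, 0, 0, 0, 0, 255], [2.62, -3.17, 0, 0, 0, 0, 255], [3.16, -3.45, 0, 0, 0, 0, 255], [3.71, -3.67, 0, 0, 0, 0, 255], [4.29, -3.83, 0, 0, 0, 0, 255]] end -4.561999999999999
[[0.59, -0.11, 0, 0, 0, 0, 255], [1.19, -0.15, 0, 0, 0, 0, 255], [1.79, -0.14, 0, 0, 0, 0, 255], [2.38, -0.07, 0, 0, 0, 0, 255], [2.97, 0.06, 0, 0, 0, 0, 255], [3.54, 0.25, 0, 0, 0, 0, 255], [4.08, 0.49, 0, 0, 0, 0, 255], [4.61, 0.79, 0, 0, 0, 0, 255], [5.09, 1.14, 0, 0, 0, 0, 255], [5.54, 1.54, 0, 0, 0, 0, 255]] end -5.562
[[0.41, 0.44, 0, 0, 0, 0, 255], [0.77, 0.92, 0, 0, 0, 0, 255], [1.09, 1.43, 0, 0, 0, 0, 255], [1.35, 1.97, 0, 0, 0, 0, 255], [1.55, 2.53, 0, 0, 0, 0, 255], [1.7, 3.11, 0, 0, 0, 0, 255], [1.79, 3.7, 0, 0, 0, 0, 255], [1.82, 4.3, 0, 0, 0, 0, 255], [1.79, 4.9, 0, 0, 0, 0, 255], [1.7, 5.5, 0, 0, 0, 0, 255]] end -6.562
[543.53613999 -68.77177779  95.96291567] [-1.92949939 -5.68605954 11.6192757 ] [-1.02632913  0.36645149 -0.04243379] 23.532223006182495
```

Call:
send_rows(deltas=[[0.23,-0.55,0,0,0,0,255],[0.51,-1.08,0,0,0,0,255],[0.85,-1.58,0,0,0,0,255],[1.23,-2.04,0,0,0,0,255],[1.65,-2.46,0,0,0,0,255],[2.12,-2.84,0,0,0,0,255],[2.62,-3.17,0,0,0,0,255],[3.16,-3.45,0,0,0,0,255],[3.71,-3.67,0,0,0,0,255],[4.29,-3.83,0,0,0,0,255]])

```text
time_s: 8.6
ee_pos: [589.1, -33.2, 95.9]
orientation: [3.139, -0.124, -0.001]
contact_force: [-4.8, 0.5, 13.5]
grip_width: 23.5
```

```bash
python3 -c "
from rig import *
import cv2
o=get_obs();print(o['ee_pos'],o['contact_force'],o['moment'],o['grip_width'])
cv2.imwrite('pics/w5.png',snapshot('wrist')['image'][:,:,::-1])
s=snapshot('top');cv2.imwrite('pics/t5.png',cv2.resize(s['image'][180:240,205:355,::-1],None,fx=5,fy=5))"
```

```text
[589.12853682 -33.16882949  95.92923526] [-4.75532669  0.51656906 13.53850554] [-0.00396893  1.16962877 -0.00466108] 23.457699871203715
```

View pics/w5.png

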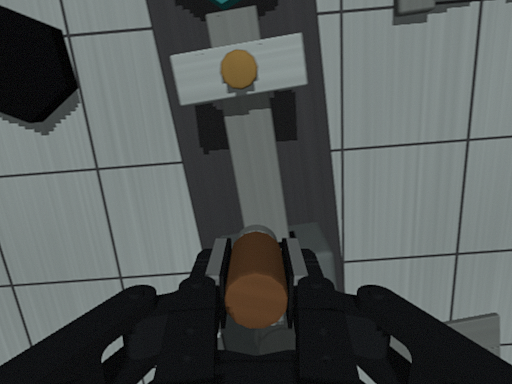

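View pics/t5.png

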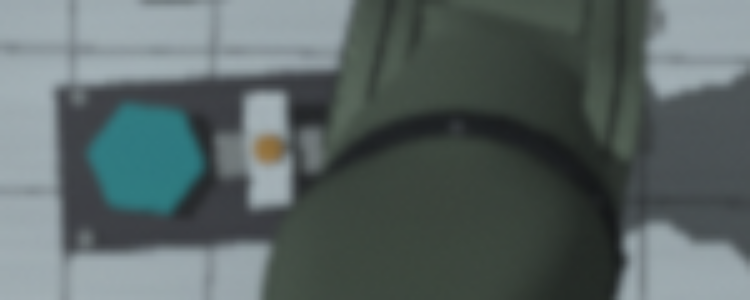

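Call:
send_rows(deltas=[[0.59,-0.11,0,0,0,0,255],[1.19,-0.15,0,0,0,0,255],[1.79,-0.14,0,0,0,0,255],[2.38,-0.07,0,0,0,0,255],[2.97,0.06,0,0,0,0,255],[3.54,0.25,0,0,0,0,255],[4.08,0.49,0,0,0,0,255],[4.61,0.79,0,0,0,0,255],[5.09,1.14,0,0,0,0,255],[5.54,1.54,0,0,0,0,255]])

```text
time_s: 9.7
ee_pos: [643.5, -52.4, 96.0]
orientation: [-3.138, 0.123, -0.0]
contact_force: [-3.6, 4.0, 12.3]
grip_width: 23.4
```

Call:
send_rows(deltas=[[0.41,0.44,0,0,0,0,255],[0.77,0.92,0,0,0,0,255],[1.09,1.43,0,0,0,0,255],[1.35,1.97,0,0,0,0,255],[1.55,2.53,0,0,0,0,255],[1.7,3.11,0,0,0,0,255],[1.79,3.7,0,0,0,0,255],[1.82,4.3,0,0,0,0,255],[1.79,4.9,0,0,0,0,255],[1.7,5.5,0,0,0,0,255]])

```text
time_s: 10.7
ee_pos: [656.6, -108.5, 96.1]
orientation: [-3.138, 0.123, -0.003]
contact_force: [1.3, 4.1, 8.5]
grip_width: 23.2
```

```bash
for a in -6.562 -7.562 -8.562; do python3 arc.py $a 1.0 10 0 60; done;python3 -c "
from rig import *
import cv2
o=get_obs();print(o['ee_pos'],o['contact_force'],o['moment'],o['grip_width'])
cv2.imwrite('pics/w6.png',snapshot('wrist')['image'][:,:,::-1])
s=snapshot('top');cv2.imwrite('pics/t6.png',cv2.resize(s['image'][180:240,205:355,::-1],None,fx=5,fy=5))"
```

```text
[[-0.15, 0.58, 0, 0, 0, 0, 255], [-0.35, 1.14, 0, 0, 0, 0, 255], [-0.61, 1.68, 0, 0, 0, 0, 255], [-0.93, 2.2, 0, 0, 0, 0, 255], [-1.29, 2.67, 0, 0, 0, 0, 255], [-1.7, 3.11, 0, 0, 0, 0, 255], [-2.15, 3.51, 0, 0, 0, 0, 255], [-2.64, 3.86, 0, 0, 0, 0, 255], [-3.16, 4.16, 0, 0, 0, 0, 255], [-3.7, 4.4, 0, 0, 0, 0, 255]] end -7.562
[[-0.57, 0.19, 0, 0, 0, 0, 255], [-1.15, 0.32, 0, 0, 0, 0, 255], [-1.75, 0.39, 0, 0, 0, 0, 255], [-2.35, 0.41, 0, 0, 0, 0, 255], [-2.95, 0.36, 0, 0, 0, 0, 255], [-3.54, 0.25, 0, 0, 0, 0, 255], [-4.11, 0.09, 0, 0, 0, 0, 255], [-4.67, -0.14, 0, 0, 0, 0, 255], [-5.2, -0.41, 0, 0, 0, 0, 255], [-5.71, -0.74, 0, 0, 0, 0, 255]] end -8.562000000000001
[[-0.47, -0.38, 0, 0, 0, 0, 255], [-0.89, -0.8, 0, 0, 0, 0, 255], [-1.28, -1.26, 0, 0, 0, 0, 255], [-1.61, -1.76, 0, 0, 0, 0, 255], [-1.89, -2.29, 0, 0, 0, 0, 255], [-2.12, -2.84, 0, 0, 0, 0, 255], [-2.3, -3.41, 0, 0, 0, 0, 255], [-2.41, -4.0, 0, 0, 0, 0, 255], [-2.47, -4.6, 0, 0, 0, 0, 255], [-2.46, -5.2, 0, 0, 0, 0, 255]] end -9.562
[ 656.57689732 -108.54941894   96.0915322 ] [1.31803035 4.1172446  8.45023462] [ 1.02020684 -0.25262593 -0.02868208] 23.17242860788894
```

View pics/w6.png

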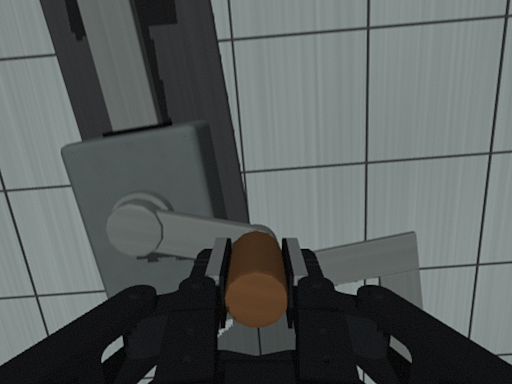

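View pics/t6.png

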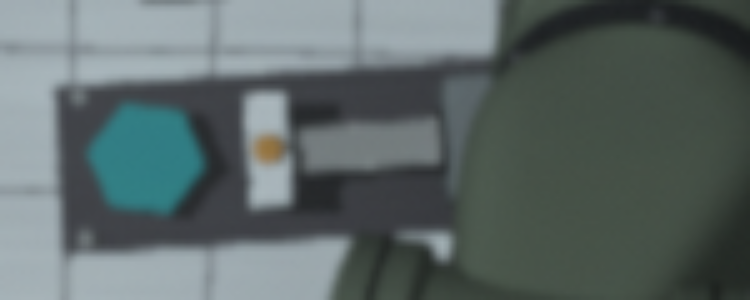

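Call:
send_rows(deltas=[[-0.15,0.58,0,0,0,0,255],[-0.35,1.14,0,0,0,0,255],[-0.61,1.68,0,0,0,0,255],[-0.93,2.2,0,0,0,0,255],[-1.29,2.67,0,0,0,0,255],[-1.7,3.11,0,0,0,0,255],[-2.15,3.51,0,0,0,0,255],[-2.64,3.86,0,0,0,0,255],[-3.16,4.16,0,0,0,0,255],[-3.7,4.4,0,0,0,0,255]])

```text
time_s: 11.8
ee_pos: [616.3, -149.9, 96.1]
orientation: [-3.139, 0.124, -0.004]
contact_force: [4.5, 2.4, 7.3]
grip_width: 23.4
```

Call:
send_rows(deltas=[[-0.57,0.19,0,0,0,0,255],[-1.15,0.32,0,0,0,0,255],[-1.75,0.39,0,0,0,0,255],[-2.35,0.41,0,0,0,0,255],[-2.95,0.36,0,0,0,0,255],[-3.54,0.25,0,0,0,0,255],[-4.11,0.09,0,0,0,0,255],[-4.67,-0.14,0,0,0,0,255],[-5.2,-0.41,0,0,0,0,255],[-5.71,-0.74,0,0,0,0,255]])

```text
time_s: 12.8
ee_pos: [559.6, -138.1, 96.0]
orientation: [3.139, -0.124, 0.003]
contact_force: [2.7, 2.1, 8.1]
grip_width: 23.2
```

```bash
python3 -c "
from rig import *
import cv2
o=get_obs();print(o['ee_pos'],o['contact_force'],o['moment'],o['grip_width'])
cv2.imwrite('pics/w7.png',snapshot('wrist')['image'][:,:,::-1])
s=snapshot('top');cv2.imwrite('pics/t7.png',cv2.resize(s['image'][180:240,205:355,::-1],None,fx=5,fy=5))"
```

```text
[ 559.60070589 -138.13866898   96.04483166] [2.66056316 2.13616144 8.13948931] [ 0.48265552 -0.59067285  0.02916614] 23.249774632388394
```

View pics/w7.png

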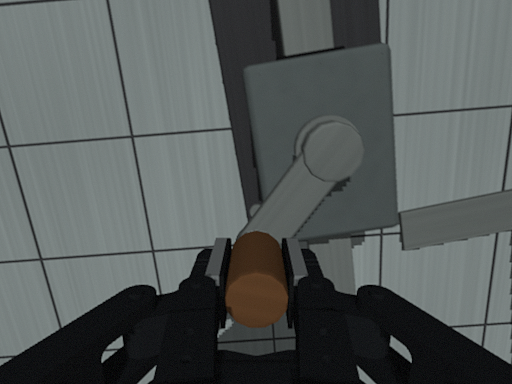

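View pics/t7.png

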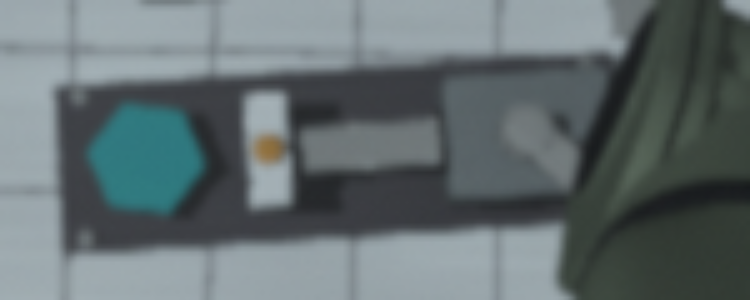

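The force against the motion fell from about 5 N to 0.7 N, so the tip is out, roughly 19 mm past the bridge centre by reckoning. I'll go on 0.8 rad for margin and check the geometry.

```bash
python3 arc.py -8.562 0.8 8 0 60
```

```text
[[-0.47, -0.38, 0, 0, 0, 0, 255], [-0.89, -0.8, 0, 0, 0, 0, 255], [-1.28, -1.26, 0, 0, 0, 0, 255], [-1.61, -1.76, 0, 0, 0, 0, 255], [-1.89, -2.29, 0, 0, 0, 0, 255], [-2.12, -2.84, 0, 0, 0, 0, 255], [-2.3, -3.41, 0, 0, 0, 0, 255], [-2.41, -4.0, 0, 0, 0, 0, 255], [-2.41, -4.0, 0, 0, 0, 0, 255], [-2.41, -4.0, 0, 0, 0, 0, 255]] end -9.362
```

Call:
send_rows(deltas=[[-0.47,-0.38,0,0,0,0,255],[-0.89,-0.8,0,0,0,0,255],[-1.28,-1.26,0,0,0,0,255],[-1.61,-1.76,0,0,0,0,255],[-1.89,-2.29,0,0,0,0,255],[-2.12,-2.84,0,0,0,0,255],[-2.3,-3.41,0,0,0,0,255],[-2.41,-4.0,0,0,0,0,255],[-2.41,-4.0,0,0,0,0,255],[-2.41,-4.0,0,0,0,0,255]])

```text
time_s: 13.9
ee_pos: [538.8, -96.4, 96.0]
orientation: [3.139, -0.124, 0.002]
contact_force: [0.8, 0.3, 10.5]
grip_width: 23.2
```

```bash
python3 -c "
from rig import *
import cv2,numpy as np
o=get_obs();print(o['ee_pos'],o['contact_force'],o['moment'],o['grip_width'])
s=snapshot('top');a=cv2.resize(s['image'][180:240,205:355,::-1],None,fx=5,fy=5)
cv2.imwrite('pics/t8.png',np.clip(a*1.5,0,255).astype(np.uint8))
s=snapshot('side');a=cv2.resize(s['image'][170:300,200:280,::-1],None,fx=4.5,fy=4.5)
cv2.imwrite('pics/s8.png',np.clip(a*1.5,0,255).astype(np.uint8))"
```

```text
[538.80159571 -96.39729455  95.99484461] [ 0.78422724  0.34551956 10.47578427] [ 0.02992918 -0.155817   -0.02008726] 23.15614582332994
```

View pics/t8.png

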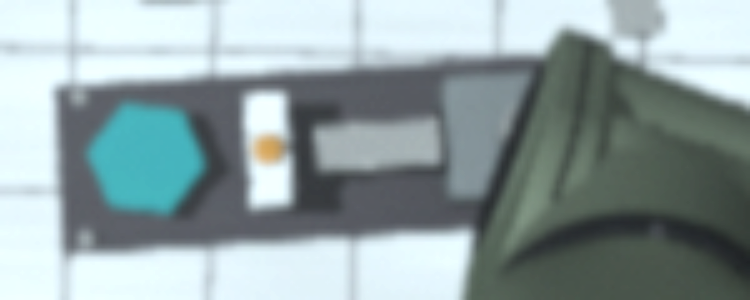

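View pics/s8.png

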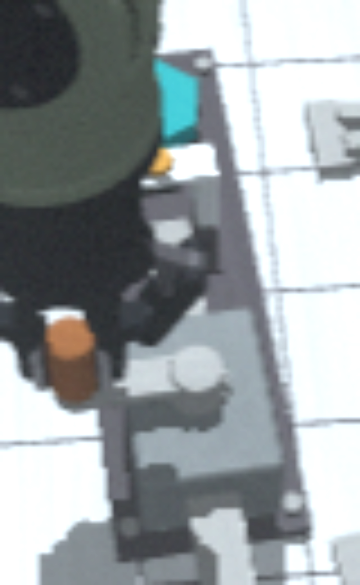

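The tip is at crop x≈314 and the bridge centre at x≈268, so the tip is about 26 mm past centre and in the middle of the window. I'll release the knob, rise and move over the hexagon.

```bash
python3 - <<'E'
from h import *
P=np.array([ray("top",(205+a/5-.4,180+b/5-.4),28)[:2] for a,b in [(87,153),(127,102),(187,112),(206,160),(170,215),(108,207)]])
c=P.mean(0);print(c); a=np.degrees(np.arctan2(*(P-c).T[::-1]));print(a, (a+720)%60, np.linalg.norm(P-c,axis=1))
d=c-np.array([538.8,-96.4]);ph=-.0791;print(np.cos(ph)*d[0]+np.sin(ph)*d[1],np.sin(ph)*d[0]-np.cos(ph)*d[1])
E
```

```text
[584.17613861 121.04211949]
[  86.23975618   21.43396983  -39.30864011  -90.88848071 -157.10665484
  142.41698086] [26.23975618 21.43396983 20.69135989 29.11151929 22.89334516 22.41698086] [35.23088408 34.85711843 35.17620793 33.92043133 35.5046414  36.26675832]
28.052516258889487 -220.3477379406973
```

Call:
send_rows(deltas=[[0,0,0,0,0,0,0],[0,0,0,0,0,0,0],[0,0,0,0,0,0,0],[0,0,0,0,0,0,0],[0,0,0,0,0,0,0],[0,0,-2,0,0,0,0],[0,0,-4,0,0,0,0],[0,0,-6,0,0,0,0],[0,0,-8,0,0,0,0],[0,0,-10,0,0,0,0]])

```text
time_s: 15.0
ee_pos: [538.1, -96.4, 196.2]
orientation: [3.139, -0.124, -0.0]
contact_force: [0.1, -0.1, -0.1]
grip_width: 85.5
```

Call:
send_rows(deltas=[[0.5,-2.7,0,0,0,0,0],[1,-5.4,0,0,0,0,0],[1.5,-8.1,0,0,0,0,0],[2,-10.8,0,0,0,0,0],[2.5,-13.5,0,0,0,0,0],[2.8,-16,0,0,0,0,0],[2.8,-16,0,0,0,0,0],[2.8,-16,0,0,0,0,0],[2.8,-16,0,0,0,0,0],[2.8,-16,0,0,0,0,0]])

```text
time_s: 16.0
ee_pos: [578.7, 60.0, 195.4]
orientation: [3.139, -0.126, -0.0]
contact_force: [0.3, 0.2, 0.2]
grip_width: 85.3
```

```bash
python3 - <<'E'
from rig import *
from h import *
import cv2
o=get_obs(); s=snapshot("wrist"); wrist(o,s)
im=s["image"]; cv2.imwrite("pics/w9.png",im[:,:,::-1])
hsv=cv2.cvtColor(im,cv2.COLOR_RGB2HSV)
m=cv2.inRange(hsv,(80,100,60),(100,255,255))
cn=max(cv2.findContours(m,cv2.RETR_EXTERNAL,cv2.CHAIN_APPROX_NONE)[0],key=cv2.contourArea)
h=cv2.convexHull(cn); print(cv2.contourArea(cn),cv2.approxPolyDP(h,6,True)[:,0].tolist())
ap=cv2.approxPolyDP(h,6,True)[:,0]
P=np.array([ray("wrist",p,28)[:2] for p in ap]);c=P.mean(0);print(o["ee_pos"],P.round(1).tolist(),c)
a=np.degrees(np.arctan2(*(P-c).T[::-1]));print((a+720)%60,np.linalg.norm(P-c,axis=1))
E
```

```text
4214.0 [[257, 67], [291, 92], [289, 130], [254, 149], [222, 129], [221, 88]]
[578.73324445  59.9547     195.3875058 ] [[588.1, 157.4], [615.6, 135.0], [612.2, 103.1], [579.9, 88.8], [553.2, 108.7], [556.1, 143.1]] [584.18613053 122.66760597]
[23.52585378 21.42603136 25.00694214 22.83910439 24.24325763 24.00151869] [34.93947114 33.7740486  34.20721674 34.15943414 34.02745954 34.75513274]
```

View pics/w9.png

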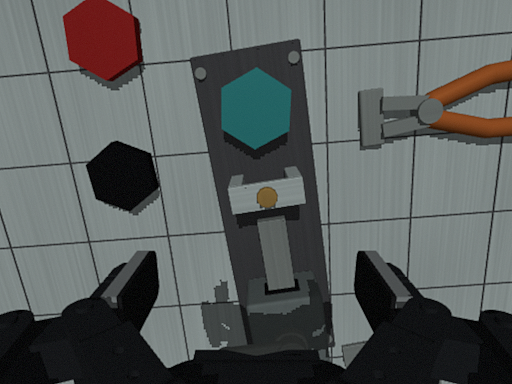

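Call:
send_rows(deltas=[[0,-2,0,0,0,0.035,0],[0,-4,0,0,0,0.035,0],[0,-6.2,0,0,0,0.035,0],[0,-6.2,3,0,0,0.035,0],[0,-6.2,6,0,0,0.035,0],[0,-6.2,9,0,0,0.035,0],[0,-6.2,11,0,0,0.035,0],[0,-6.2,13,0,0,0.035,0],[0,-6.2,13,0,0,0.035,0],[0,-6.2,13,0,0,0.035,0]])

```text
time_s: 17.05
ee_pos: [583.9, 122.3, 65.9]
orientation: [3.136, -0.18, 0.0]
contact_force: [-0.4, -0.6, 0.2]
grip_width: 85.6
```

```bash
python3 - <<'E'
from rig import *
import cv2
s=snapshot("wrist")
cv2.imwrite("pics/w10.png",s["image"][:,:,::-1]);o=get_obs();print(o["ee_pos"],o["orientation"])
E
```

```text
[584.1118777  122.45745127  66.32604791] [-3.13635496e+00  1.79567099e-01 -1.60669098e-03]
```

View pics/w10.png

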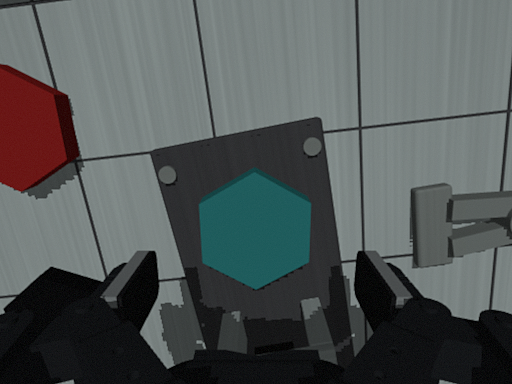

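The hexagon sits centred and square between the jaws, at (255,230). I'll go down and grip.

Call:
send_rows(deltas=[[0,0,1.5,0,0,0,0],[0,0,3,0,0,0,0],[0,0,4,0,0,0,0],[0,0,4,0,0,0,0],[0,0,4,0,0,0,60],[0,0,4,0,0,0,120],[0,0,4,0,0,0,255],[0,0,4,0,0,0,255],[0,0,4,0,0,0,255],[0,0,4,0,0,0,255]])

```text
time_s: 18.1
ee_pos: [583.9, 122.7, 26.2]
orientation: [-3.136, 0.179, -0.001]
contact_force: [-2.1, 0.1, 8.1]
grip_width: 58.2
```

Call:
send_rows(deltas=[[0,0,0,0,0,0,255],[0,0,0,0,0,0,255],[0,0,-0.5,0,0,0,255],[0,0,-1,0,0,0,255],[0,0,-2,0,0,0,255],[0,0,-4,0,0,0,255],[0,0,-6,0,0,0,255],[0,0,-8,0,0,0,255],[0,0,-10,0,0,0,255],[0,0,-10,0,0,0,255]])

```text
time_s: 19.1
ee_pos: [584.7, 122.8, 128.3]
orientation: [-3.136, 0.179, -0.006]
contact_force: [0.1, -0.8, -1.3]
grip_width: 57.8
```

```bash
python3 - <<'E'
from rig import *
import cv2
o=get_obs();print(o["ee_pos"],o["orientation"],o["contact_force"],o["moment"],o["grip_width"])
s=snapshot("wrist")
cv2.imwrite("pics/w11.png",s["image"][:,:,::-1])
E
```

```text
[584.70448157 122.80616068 128.28930462] [-3.13554266  0.17894008 -0.00598382] [ 0.06810057 -0.76394409 -1.3171381 ] [-0.03029902  0.0043028   0.05620286] 57.784447654057296
```

View pics/w11.png

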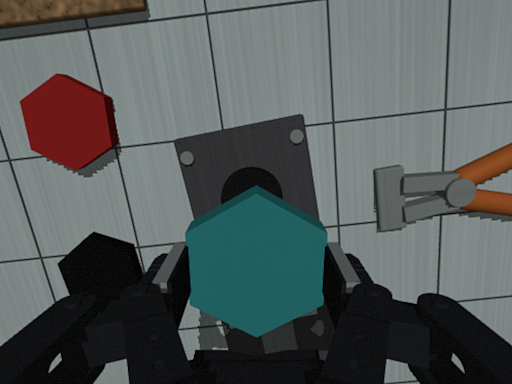

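The turquoise hexagon is held level and the nest is empty at (252,185). Carrying it to the cork tile.

Call:
send_rows(deltas=[[-0.7,-0.9,0,0,0,0,255],[-2.2,-2.7,0,0,0,0,255],[-4,-5,0,0,0,0,255],[-6,-7.5,0,0,0,0,255],[-8,-10,0,0,0,0,255],[-10,-12.4,0,0,0,0,255],[-12,-14.9,0,0,0,0,255],[-13.5,-16.8,0,0,0,0,255],[-14.3,-17.8,0,0,0,0,255],[-14.6,-18.1,0,0,0,0,255]])

```text
time_s: 20.15
ee_pos: [458.1, 320.1, 124.8]
orientation: [3.136, -0.176, -0.001]
contact_force: [1.1, -0.3, -0.3]
grip_width: 57.9
```

Call:
send_rows(deltas=[[0,0,1,0,0,0,255],[0,0,2.5,0,0,0,255],[0,0,4,0,0,0,255],[0,0,5.5,0,0,0,255],[0,0,7,0,0,0,255],[0,0,7.5,0,0,0,255],[0,0,7.5,0,0,0,255],[0,0,7.5,0,0,0,255],[0,0,7.5,0,0,0,255],[0,0,7.5,0,0,0,255]])

```text
time_s: 21.15
ee_pos: [459.4, 319.2, 50.8]
orientation: [-3.136, 0.179, -0.001]
contact_force: [0.3, -0.5, -1.8]
grip_width: 58.3
```

```bash
python3 - <<'E'
from rig import *
import cv2
o=get_obs();print(o["ee_pos"],o["orientation"],o["contact_force"],o["grip_width"])
s=snapshot("wrist");cv2.imwrite("pics/w12.png",s["image"][:,:,::-1])
s=snapshot("side");cv2.imwrite("pics/s12.png",cv2.resize(s["image"][100:260,120:320,::-1],None,fx=4,fy=4)[:600])
E
```

```text
[459.43523918 319.17240857  50.76507743] [-3.13611140e+00  1.79029056e-01 -9.29792664e-04] [ 0.2868751  -0.48971972 -1.75002467] 58.31045040989934
```

View pics/w12.png

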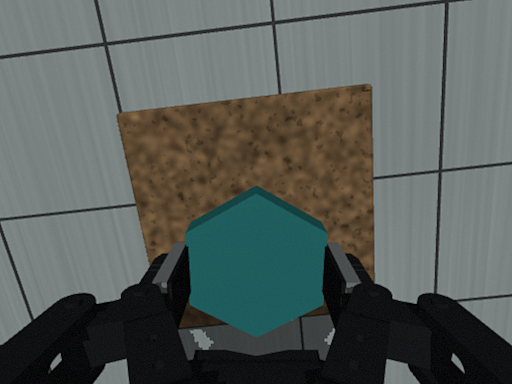

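View pics/s12.png

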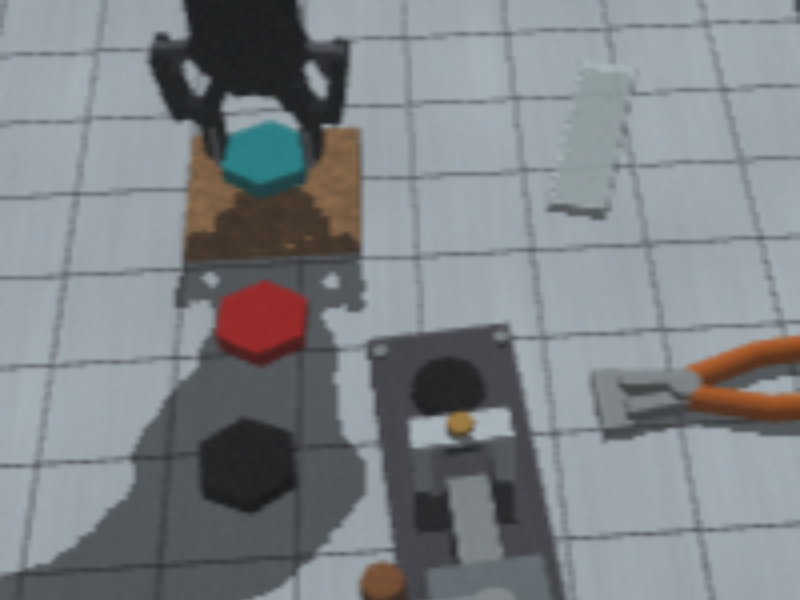

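Call:
send_rows(deltas=[[0,0,0.7,0,0,0,255],[0,0,1.4,0,0,0,255],[0,0,2,0,0,0,255],[0,0,2.3,0,0,0,255],[0,0,2.5,0,0,0,255],[0,0,2.6,0,0,0,255],[0,0,2.7,0,0,0,255],[0,0,2.75,0,0,0,255],[0,0,2.8,0,0,0,255],[0,0,2.8,0,0,0,255]])

```text
time_s: 22.25
ee_pos: [459.2, 319.1, 22.3]
orientation: [3.136, -0.179, -0.0]
contact_force: [-0.6, -0.1, -0.9]
grip_width: 57.9
```

```bash
python3 - <<'E'
from rig import *
from h import *
o=get_obs();print(o["ee_pos"],o["contact_force"],o["moment"],o["grip_width"])
s=snapshot("wrist");wrist(o,s)
import cv2;cv2.imwrite("pics/w13.png",s["image"][:,:,::-1])
E
```

```text
[459.19907569 319.11530883  22.29626499] [-0.63136363 -0.08865406 -0.8609395 ] [-0.01875946  0.03992693  0.01992501] 57.93964850766352
```

View pics/w13.png

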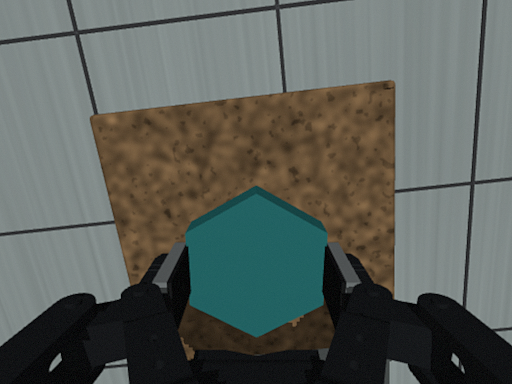

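There's no contact yet, so I'll ease down in small steps.

Call:
send_rows(deltas=[[0,0,0.02,0,0,0,255],[0,0,0.04,0,0,0,255],[0,0,0.06,0,0,0,255],[0,0,0.08,0,0,0,255],[0,0,0.1,0,0,0,255],[0,0,0.1,0,0,0,255],[0,0,0.1,0,0,0,255],[0,0,0.1,0,0,0,255],[0,0,0.1,0,0,0,255],[0,0,0.1,0,0,0,255]])

```text
time_s: 23.3
ee_pos: [459.2, 319.2, 22.1]
orientation: [-3.136, 0.179, -0.0]
contact_force: [-4.1, -2.2, 18.8]
grip_width: 58.0
```

Contact at 19 N. Now I'll back off 0.5 mm, open gently and rise.

Call:
send_rows(deltas=[[0,0,-0.05,0,0,0,255],[0,0,-0.07,0,0,0,255],[0,0,-0.07,0,0,0,110],[0,0,-0.07,0,0,0,70],[0,0,-0.07,0,0,0,50],[0,0,-0.07,0,0,0,30],[0,0,-0.07,0,0,0,0],[0,0,-0.07,0,0,0,0],[0,0,-0.07,0,0,0,0],[0,0,-0.07,0,0,0,0]])

```text
time_s: 24.3
ee_pos: [459.2, 319.1, 22.0]
orientation: [3.136, -0.179, -0.0]
contact_force: [-1.0, -0.4, 0.4]
grip_width: 85.2
```

Call:
send_rows(deltas=[[0,0,-0.5,0,0,0,0],[0,0,-1.5,0,0,0,0],[0,0,-3,0,0,0,0],[0,0,-5,0,0,0,0],[0,0,-7,0,0,0,0],[0,0,-9,0,0,0,0],[0,0,-11,0,0,0,0],[0,3,-13,0,0,0,0],[0,6,-15,0,0,0,0],[0,9,-15,0,0,0,0]])

```text
time_s: 25.3
ee_pos: [449.4, 228.9, 175.2]
orientation: [-3.134, 0.179, -0.005]
contact_force: [1.0, 0.1, -0.9]
grip_width: 85.7
```

```bash
python3 - <<'E'
from rig import *
from h import *
import cv2
o=get_obs();print(o["ee_pos"],o["contact_force"],o["grip_width"])
s=snapshot("wrist");wrist(o,s);im=s["image"];cv2.imwrite("pics/w14.png",im[:,:,::-1])
m=cv2.inRange(cv2.cvtColor(im,cv2.COLOR_RGB2HSV),(80,100,60),(100,255,255))
cn=max(cv2.findContours(m,cv2.RETR_EXTERNAL,cv2.CHAIN_APPROX_NONE)[0],key=cv2.contourArea)
ap=cv2.approxPolyDP(cv2.convexHull(cn),6,True)[:,0]
P=np.array([ray("wrist",p,24)[:2] for p in ap]);print(P.mean(0),np.linalg.norm(P-P.mean(0),axis=1))
s=snapshot("top");cv2.imwrite("pics/t14.png",cv2.resize(s["image"][100:300,100:420,::-1],None,fx=2.5,fy=2.5))
E
```

```text
[449.43393182 228.93943509 175.16303644] [ 0.95236199  0.10881542 -0.88565881] 85.66353882470891
[455.40197273 314.49510619] [35.30543112 37.95016613 36.02058082 32.73717829 27.88733171 27.05099231
 31.20610958]
```

View pics/w14.png

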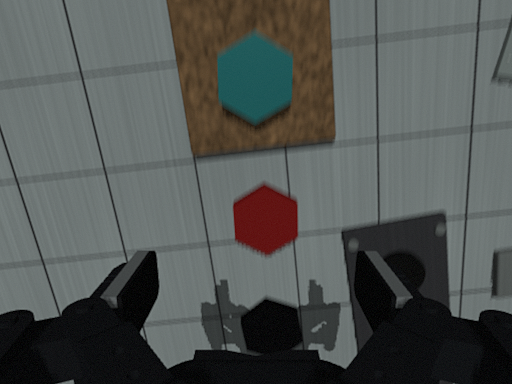

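View pics/t14.png

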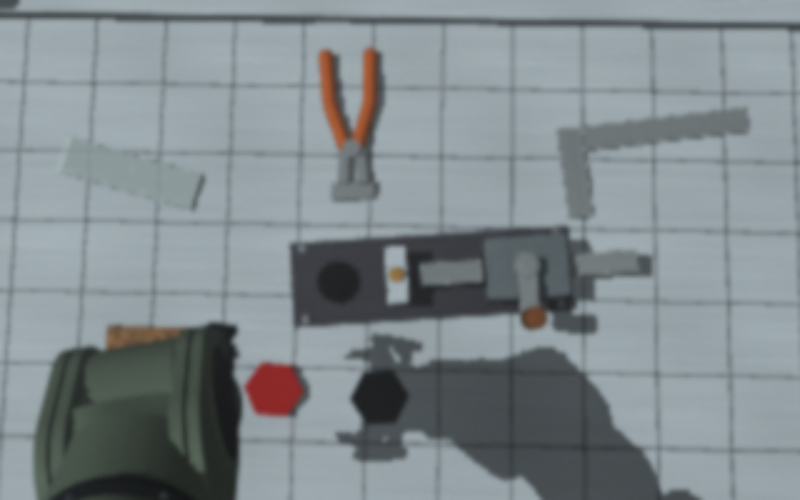

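The hexagon lies on the cork and everything else looks undisturbed. I'll move the arm clear for one last still check.

Call:
send_rows(deltas=[[0,3,0,0,0,0,0],[0,6,0,0,0,0,0],[0,9,0,0,0,0,0],[0,12,0,0,0,0,0],[0,15,0,0,0,0,0],[0,17,0,0,0,0,0],[0,17,0,0,0,0,0],[0,17,0,0,0,0,0],[0,17,0,0,0,0,0],[0,17,0,0,0,0,0]])

```text
time_s: 26.4
ee_pos: [429.7, 61.6, 172.1]
orientation: [-3.136, 0.177, -0.0]
contact_force: [-0.7, 0.0, 0.1]
grip_width: 85.3
```

```bash
python3 - <<'E'
from rig import *
from h import *
import cv2
o=get_obs();print(o["ee_pos"],o["contact_force"],np.abs(o["qd"]).max())
for n in ["top","side"]:
    im=snapshot(n)["image"]
    m=cv2.inRange(cv2.cvtColor(im,cv2.COLOR_RGB2HSV),(80,110,60),(100,255,255)); m[:110 if n=="side" else 0]=0
    cn=max(cv2.findContours(m,cv2.RETR_EXTERNAL,cv2.CHAIN_APPROX_NONE)[0],key=cv2.contourArea)
    mm=cv2.moments(cn);print(n,cv2.contourArea(cn),ray(n,(mm["m10"]/mm["m00"],mm["m01"]/mm["m00"]),24 if n=="top" else 21))
    cv2.imwrite(f"pics/{n}15.png",cv2.resize(im[90:290,100:420,::-1],None,fx=2.5,fy=2.5))
E
```

```text
[429.69199018  61.64452373 172.09366678] [-0.7085201   0.00623283  0.13591641] 0.00522211825959916
top 321.5 [460.25998113 316.50387879  24.        ]
side 64.0 [475.62516853 321.29753595  21.        ]
```

View pics/top15.png

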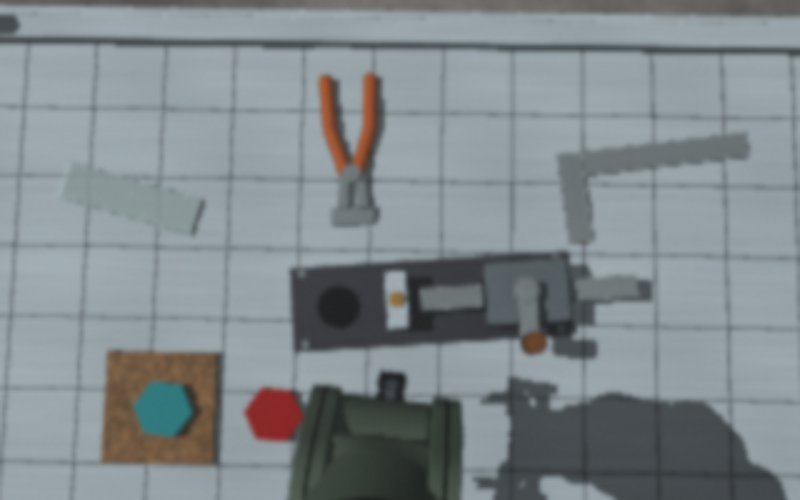

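View pics/side15.png

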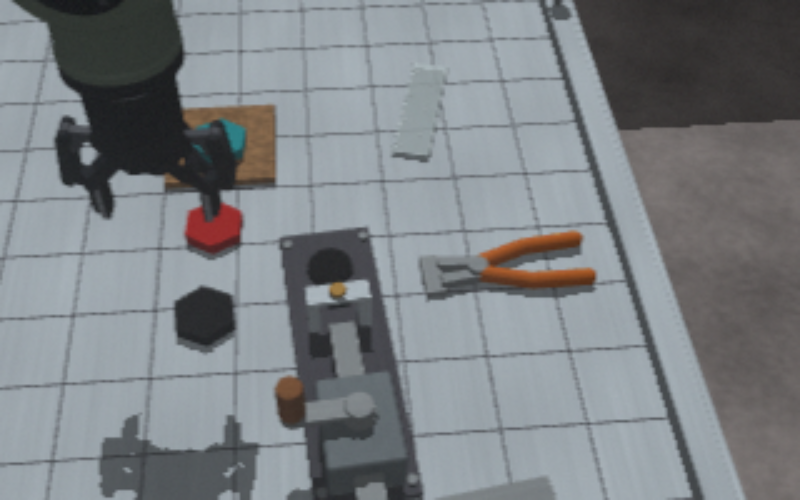

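The hexagon is centred on the cork at top crop (163,409), the bar tip is clear of the bridge at (420,298), and the robot is touching nothing. Handing in.

```bash
python3 -c "
from rig import *
print(sign_off())"
```

```text
the job is handed in; nothing more can be done
None
```

The job is done and handed in at about 26.5 s; `sign_off` gives no verdict, so the result rests on my own checks.

- **Crank:** I wound it about 8.1 rad (1.3 turns) clockwise. The force against the motion fell from about 5 N to 0.7 N once the tip left the shoe. In the top picture the tip is about 26 mm past the bridge centre, inside the 8 to 55 mm window; reckoning from the crank angle gives about 28 mm.
- **Hexagon:** I lifted the turquoise one from the nest only after that and carried it level. I lowered it onto the cork in the fingers until it touched. Contact reached 19 N, so I backed off slightly and let go. The last top picture puts its centre about 3 mm from the tile's centre, apparently flat and at rest.
- **Everything else:** The pliers, ruler square and glass strip look unmoved. The robot stood clear, with forces under 1 N.

**Checks that failed or disagreed:**
- The wrist picture taken just after release was blurred by motion and gave a poor outline.
- In the last side picture the gripper hid most of the hexagon, so that position was unusable. The final placing rests on the top camera alone.
- An upward force of 6 to 13 N showed while I held the knob. I think it came from the pads pressing as they closed, and it did no visible harm.

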